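# Load the water meter and hold its shutter open

### The job

Lift the tall plate with the window out of the white rack, slide it down into the slot in the top of the water meter until it is fully home, and let go of it. Then pull the meter's spring-return shutter handle out until its little pointer lines up with the raised white mark beside it, and keep it there with the fingers: finish while still holding it at the mark. Leave the plate home in its slot and everything else on the table where it stands.

Things in the scene. Friction and masses are not known exactly. Their poses are not given: they have to be found in the camera images.
- plate: the filter plate itself, loose, black plastic with a clear window, upright slab 8 mm thick (its x), 50 mm wide (its y), 90 mm tall (its z), about 50 g; origin at the centre of its bottom edge. It is the tallest of the three plates in the rack and the only one with a window; it may go into the meter either way round.
- plate_center (a point): centre of the filter plate, 45 mm above its bottom edge and 45 mm below its top edge; axes as the plate's
- rack: fixed white block 50 mm (x) by 190 mm (y) by 30 mm high, origin at the centre of its underside; three slots in a row along its y, 60 mm apart, 25 mm deep (floor 5 mm above the table), about 3 mm wider than the plates; each holds one upright plate whose broad faces look along the rack's x. Which slot holds the window plate varies.
- meter: the water meter, fixed: a grey housing 170 mm (x) by 130 mm (y) by 60 mm high, flat-topped, with a low grey apron 120 mm long and 8 mm high before its front face; x points from the apron into the housing. Origin on the table, on its middle line, 20 mm inside the front face and 20 mm before the slot
- slot (a point): centre of the mouth of the upright slot in the meter's flat top, 60 mm above the table; slot 10 mm (x) by 52 mm (y), 40 mm deep, 4 mm chamfer, so a plate fully home has its centre 5 mm above this point. x points horizontally away from the handle into the meter, y along the slot's length, z up. The housing's front face lies 40 mm away towards -x
- handle: shutter handle, an upright black block 16 mm (x, the pull direction) by 32 mm (y), standing on a flat aluminium tongue over the apron, from 16 mm to 82 mm above the table; origin at the centre of its lower end. Closed, it stands 100 mm from the slot towards the slot's -x, 52 mm clear of the housing. Axes as the slot's; it is pulled along its own -x.
- handle_grip (a point): point in the middle of the handle, 60 mm above the table and 22 mm below its top
- pointer (a point): tip of the small white pointer (5 mm wide) that sticks out of the handle's foot, 34 mm from the handle's middle towards its +y, 14 mm above the table; it moves with the handle
- mark: raised white mark fixed on the apron, a bar 6 mm (x) by 22 mm (y), 10 mm high, its top 18 mm above the table; origin at the centre of its underside; axes as the slot's. It lies 25 to 45 mm farther out (-x) than the closed pointer, just beyond the pointer's tip in y; the pointer lines up when both have the same place along x.
- shutter (a joint): how far the shutter is pulled out along the handle's -x: 0 closed, 0.06 m at the end stop. A spring pulls it back: about 2.4 N when closed, rising 1.2 N per 10 mm.
- blank1: loose blank plate in the rack, solid black without a window, 8 by 50 mm, 66 mm tall, its top 22 mm narrowed to a 22 mm wide tab; origin at the centre of its bottom edge
- blank2: a second blank plate like blank1
- jar: loose white jar with black lid, 84 mm across, 110 mm tall; origin under its centre, as for those below
- bottle: loose white bottle with cap, 60 mm across, 140 mm tall
- cup: loose white cup, 70 mm across, 80 mm tall
- screwdriver: loose screwdriver lying left of the meter, 160 mm long along its x
- reagent: loose small bottle, 32 mm across, 60 mm tall, between the rack and the meter's apron
Things that resemble listed ones, but are neither listed nor needed, are in the scene too. What is shaped like the plate but green is not meant.

How it is judged:
By the outcome, as a careful person would: the job done as asked, in the order asked, and still so for the second after the job is handed in, while the arm keeps its last pose, push and grip.
It also fails if it takes over 58 s, if anything falls off the work surface, if the arm or the gripper's body presses on something with over 40 N, if the wrist force passes 120 N, or if a joint passes its speed limit or range.

### The arm

A 6-joint arm with a two-finger parallel gripper is mounted at the origin on the work surface. World frame = base frame: x ahead of the robot, y to its left, z up, the work surface at z = 0. Lengths are in m, angles in degrees, forces in N, time in s.
With the tool pointing down it reaches from about 0.225 to 0.725 m from the base axis. Payload 3.1 kg.
Tool frame: the origin (TCP) lies at the very end of the fingers, on their centre line; the grasp point (between the pads) lies 19 mm behind it (r.pinch_z is the distance from the TCP to the grasp point, in m); z points along the fingers, y is the line along which they close (so a half turn about z gives the same grasp; the last joint's range is limited). The gripper opens to 85 mm and grips with 20 to 120 N. Pads are 22 mm wide; open, the fingers measure 114 mm over their backs; the gripper's body (76 mm by 85 mm) begins 54 mm behind the grasp point. The pads swing forward as they close: fully open they stand 13 mm farther back than shut.
Start: joints at [64.985, 2.75, 5.684, 92.934, 0, 82.678], TCP at [0.16, 0.5, 0.231] pointing down, gripper open.
Joint ranges: [-166.93, 166.93], [-56.73, 111.36], [-69.38, 81.34], [-121.58, 131.49], [-85.45, 84.26], [-180, 180]. Speed limits (degrees/s): [159.86, 159.86, 180, 180, 180, 180].

### API

Orientations are given as a 3x3 rotation matrix whose columns are the frame's x, y, z axes.
In Python, from station import r, grab_frame gives the robot as it stands.
- The arm moves only by the tool drive_tool, never from a script. Its argument "commands" is a list of rows, each a list of 6 numbers: the shift along the tool's x, y, z as a fraction of full scale, then the turn, a rotation vector about the tool's x, y, z as a fraction of full scale. In form: [[dx, dy, dz, ax, ay, az], ...]. A call has 1 to 20 rows; each row shifts and turns the commanded pose from where the row before left it, along the tool's axes as they then stand; what a row does not reach is not made up. Full scale, the value 1, is 0.5 m for a shift and pi rad for a turn. A row lasts 1/10 s, in which the tool goes at most 50 mm and 8.59 degrees, less where a joint would pass 70% of its speed; a pose out of reach is approached as far as the arm can. A call with a number of a shift or a turn outside -1 to 1 is refused whole. A call with a gripper value outside its range is refused whole. "grip" is the finger opening in mm, from 0 to 85.4, set as the call begins (left out, the last holds). The fingers move at their own pace and stop on an object; "newtons" is the grip in N (left out, the last holds). Time passes only in rows, so rows that do not move let the fingers close. It gives the time, the measured TCP pose, the force, the opening and the grip force at its end, in the units of the state.
- r.read_state(): the state, without advancing time (a new reading comes with each control period).
- grab_frame(name): name is "side" or "top" or "wrist"; returns a dict with "img" (480x640x3 uint8, red, green, blue), "camera_matrix" (3x3 intrinsics, pixels), "D" ([k1, k2, p1, p2, k3] as OpenCV has them; the pictures are not rectified), "rvec" (rotation vector, rad) and "tvec" (3), from world to camera coordinates, as OpenCV has them; the wrist camera has in their place "T_tool_cam" (4x4, takes a point from camera to tool coordinates, whose origin is the TCP and whose axes are the flange's). Camera axes: x right, y down, z forward; pixel columns grow to the right and rows downward; lengths in m; the calibration is good to about 2 mm. A picture is of the moment at which its call begins: read the wrist's pose just before it. There is no depth.
- r.finish_job(): hands the job in; it is judged then, once.
The state is a dict: "clock": time; "joint_positions": joint angles; "joint_vel": joint speeds; "tau": joint torques, N m; "position": TCP position; "tool_rot": TCP orientation; "force": force on the tool from outside, world axes, zero at the start; "moment": the same for the moment, N m; "finger_gap": finger opening in m; "grip_force": force on a finger pad.
Only numpy, scipy, OpenCV 4.12 (cv2) and the standard library are available. Lean on these libraries where they do the work, as an engineer would, in place of code of your own. Each camera call takes 0.05 s, during which the arm holds its last target. There are 200 camera calls.

## Working session

There is one attempt and no reset: what is moved stays moved. The work goes in short steps, Python scripts to look and compute and a tool call to move; the robot and the scene stay as the last step left them, time stands still between calls to the robot, and variables do not carry over. Pictures are saved under pics/ and viewed, at most 10 in all, crops included, and the job is handed in when it is done.

Besides the shell and the picture viewer there is one more tool, called after "Request:" as name(argument=value, ...) on one line, values as JSON. drive_tool: Moves the arm, as the interface text tells. Its arguments: {"type":"object","properties":{"commands":{"type":"array","items":{"type":"array","items":{"type":"number"}}},"grip":{"type":"number"},"newtons":{"type":"number"}},"required":["commands"]}

```bash
ls; mkdir -p pics; python3 - <<'E'
from station import r, grab_frame
import cv2
s=r.read_state();print(s['clock'],s['position'],s['tool_rot'],r.pinch_z,s['finger_gap'])
for n in('side','top'):
    f=grab_frame(n);cv2.imwrite(f'pics/{n}0.png',f['img'][:,:,::-1]);print(f['camera_matrix'],f['D'],f['rvec'],f['tvec'])
E
```

```text
pics
0.0 [0.15929573 0.49960517 0.23009654] [[-9.52703565e-01  3.03899480e-01 -1.01197743e-03]
 [ 3.03901010e-01  9.52701163e-01 -2.16112592e-03]
 [ 3.07347030e-04 -2.36645333e-03 -9.99997153e-01]] 0.0187 0.08557900447188076
[[441.24740747   0.         322.09573947]
 [  0.         441.24740747 243.54720738]
 [  0.           0.           1.        ]] [-0.08125891  0.          0.          0.          0.        ] [ 2.17387919 -0.59847741  0.28104722] [-0.4302009   0.22034055  0.72911868]
[[549.11836972   0.         323.15575557]
 [  0.         549.11836972 239.70705136]
 [  0.           0.           1.        ]] [-0.00626362  0.          0.          0.          0.        ] [ 2.10022575 -2.11420722  0.18327882] [0.03590938 0.50667626 1.19612279]
```

View pics/top0.png

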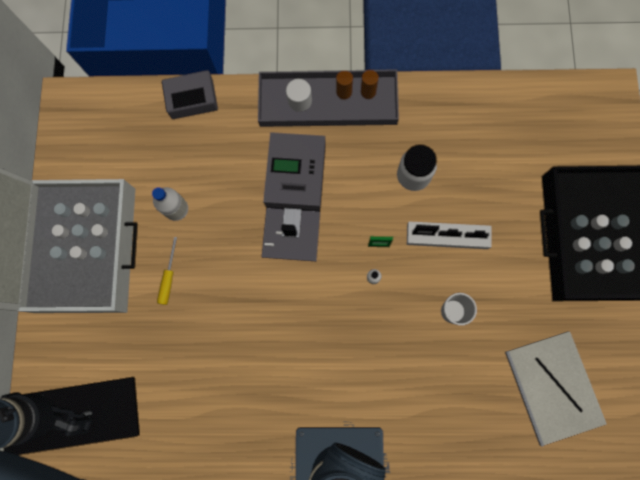

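View pics/side0.png

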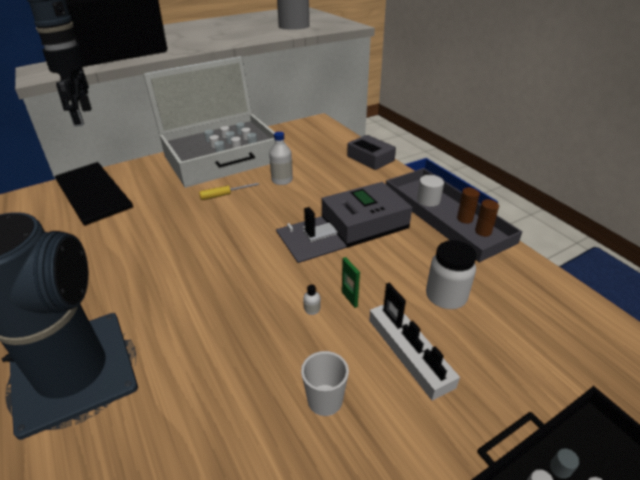

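The top view shows the meter with its slot at about (293,187), handle at (290,230) and mark at (268,244). The rack is at (450,234). There are four candidate plates:
- Tall plate in the rack: top (425,230), side (394,305).
- Two tabbed blanks: top (450,233) and (477,234).
- Green stand-alone plate: top (380,241). It is excluded by its colour.

The tall black plate in the left rack slot fits the description. I'll confirm it in an enlarged crop.

```bash
cat > h.py <<'E'
import numpy as np, cv2
from station import r, grab_frame
def ray(f,px,T=None):
    u=cv2.undistortPoints(np.array([[px]],float),f['camera_matrix'],np.array(f['D'],float))[0,0]
    d=np.array([u[0],u[1],1.])
    if T is None:
        R=cv2.Rodrigues(np.array(f['rvec'],float))[0];t=np.array(f['tvec'],float).ravel()
        return -R.T@t,R.T@d
    return T[:3,3],T[:3,:3]@d
def onz(f,px,z,T=None):
    o,d=ray(f,px,T);return o+d*(z-o[2])/d[2]
def tri(f1,p1,f2,p2,T1=None,T2=None):
    o1,d1=ray(f1,p1,T1);o2,d2=ray(f2,p2,T2)
    k=np.linalg.lstsq(np.c_[d1,-d2],o2-o1,rcond=None)[0]
    a=o1+d1*k[0];b=o2+d2*k[1];return (a+b)/2,np.linalg.norm(a-b)
def wrist():
    s=r.read_state();f=grab_frame('wrist')
    T=np.eye(4);T[:3,:3]=s['tool_rot'];T[:3,3]=s['position'];return f,T@np.array(f['T_tool_cam'])
E
python3 - <<'E'
import cv2,numpy as np
t=cv2.imread('pics/top0.png');s=cv2.imread('pics/side0.png')
a=cv2.resize(t[205:265,355:505],(400,160));a=cv2.resize(t[205:265,365:500],None,fx=2.96,fy=2.96,interpolation=2)
b=cv2.resize(s[250:400,330:465],None,fx=2.96,fy=2.96,interpolation=2)
c=cv2.resize(t[125:265,255:335],None,fx=4.25,fy=4.25,interpolation=2)
o=np.zeros((600,800,3),np.uint8)
for im,x,y in((a,0,0),(b,0,155 if a.shape[0]>150 else 150),(c,440,0)):
    im=im[:600-y,:800-x]
    if x==0 and y>0: y=a.shape[0];im=im[:600-y]
    o[y:y+im.shape[0],x:x+im.shape[1]]=im
print(a.shape);cv2.imwrite('pics/crop1.png',o)
E
```

```text
(178, 400, 3)
```

View pics/crop1.png

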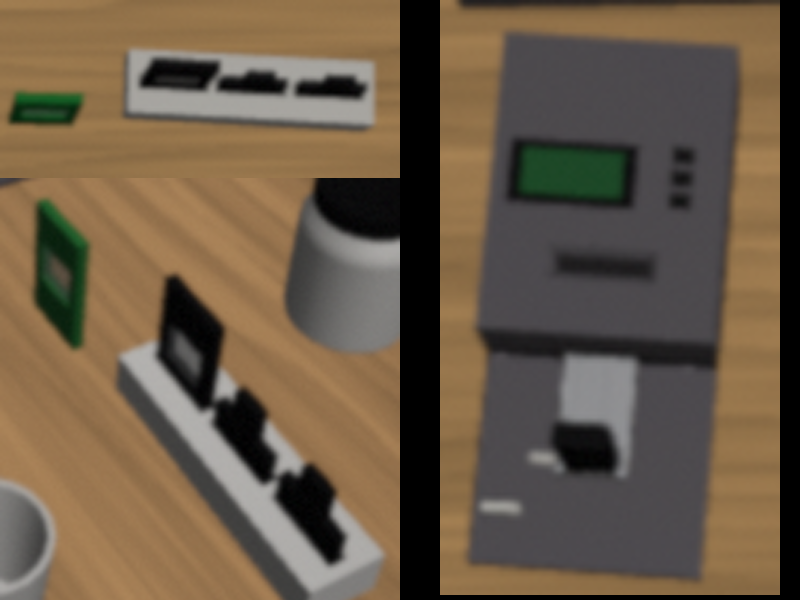

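The crop confirms it. The left slot's plate is tallest and has the window (crop (185,345)). The other two have tabs and no window, and the green plate stands outside the rack.

```bash
python3 - <<'E'
from h import *
f=grab_frame('top');g=grab_frame('side')
print('cam',ray(f,(320,240))[0],ray(g,(320,240))[0])
A=lambda x,y:(365+x/2.96,205+y/2.96)
B=lambda x,y:(255+(x-440)/4.25,125+y/4.25)
S=lambda x,y:(330+x/2.96,250+(y-178)/2.96)
rk=[onz(f,A(*p),.03) for p in((128,50),(375,62),(373,127),(126,115))]
print('rack',np.round(rk,4),np.mean(rk,0),[np.linalg.norm(rk[i]-rk[i-1]) for i in range(4)],np.degrees(np.arctan2(*(rk[0]-rk[1]+rk[3]-rk[2])[:2])))
for p in((150,60),(218,62)): print('plate top',onz(f,A(*p),.095))
print(tri(f,A(150,60),g,S(172,276)),tri(f,A(218,62),g,S(222,325)))
m=[onz(f,B(*p),.06) for p in((505,33),(740,46),(717,346),(478,330))]
print('meter',np.round(m,4),[np.linalg.norm(m[i]-m[i-1]) for i in range(4)],np.degrees(np.arctan2(*(m[0]-m[1]+m[3]-m[2])[:2])),np.degrees(np.arctan2(*(m[0]-m[3]+m[1]-m[2])[1::-1])))
sl=[onz(f,B(*p),.06) for p in((553,264),(655,268),(605,266))];print('slot',sl)
print('handle top',[onz(f,B(*p),.082) for p in((557,424),(608,428),(583,426))])
print('mark',onz(f,B(500,507),.018),'pointer',onz(f,B(528,458),.014))
E
```

```text
cam [0.26284359 0.0041161  1.27264149] [ 0.15213513 -0.5957917   0.62219287]
rack [[ 0.5513 -0.1642  0.03  ]
 [ 0.5398 -0.3555  0.03  ]
 [ 0.4884 -0.3507  0.03  ]
 [ 0.4995 -0.1608  0.03  ]] [ 0.5197507  -0.25778256  0.03      ] [np.float64(0.05183460184908325), np.float64(0.19165300275419903), np.float64(0.05161855980025791), np.float64(0.1901445744078153)] 3.3907688576981716
plate top [ 0.52842153 -0.17132817  0.095     ]
plate top [ 0.52642281 -0.22135579  0.095     ]
(array([ 0.53017468, -0.17230794,  0.09317232]), np.float64(0.002928342321783586)) (array([ 0.52728013, -0.22171496,  0.09697571]), np.float64(0.0028710959160917772))
meter [[0.7624 0.1555 0.06  ]
 [0.753  0.0256 0.06  ]
 [0.5825 0.0388 0.06  ]
 [0.5928 0.1676 0.06  ]] [np.float64(0.17007825329829754), np.float64(0.13026809653738114), np.float64(0.1709752312297439), np.float64(0.12919126088320185)] 4.359853657297494 -4.253161411629253
slot [array([0.6292633 , 0.12747253, 0.06      ]), array([0.62637479, 0.07218453, 0.06      ]), array([0.62781134, 0.099266  , 0.06      ])]
handle top [array([0.53537687, 0.12220446, 0.082     ]), array([0.53296709, 0.09541428, 0.082     ]), array([0.53416885, 0.10854079, 0.082     ])]
mark [0.50362361 0.15942282 0.018     ] pointer [0.53182905 0.14481403 0.014     ]
```

Request:
drive_tool(commands=[[-0.07,-0.069,0.004,0,0,0],[-0.07,-0.069,0.004,0,0,0],[-0.07,-0.069,0.004,0,0,0],[-0.07,-0.069,0.004,0,0,0],[-0.07,-0.069,0.004,0,0,0],[-0.07,-0.069,0.004,0,0,0],[-0.07,-0.069,0.004,0,0,0],[-0.07,-0.069,0.004,0,0,0],[-0.07,-0.069,0.004,0,0,0],[-0.07,-0.069,0.004,0,0,0],[-0.07,-0.069,0.004,0,0,0],[-0.07,-0.069,0.004,0,0,0],[-0.07,-0.069,0.004,0,0,0],[-0.07,-0.069,0.004,0,0,0],[-0.07,-0.069,0.004,0,0,0],[-0.07,-0.069,0.004,0,0,0]], grip=40)

```text
clock: 1.8
position: [0.5258, -0.1979, 0.1989]
tool_rot: [[-0.953, 0.304, -0.0], [0.304, 0.953, 0.0], [0.0, 0.0, -1.0]]
force: [1.0, 1.3, -0.2]
finger_gap: 0.04
grip_force: 0.0
```

Request:
drive_tool(commands=[[0,0,0,0,0,0.0467],[0,0,0,0,0,0.0467],[0,0,0,0,0,0.0467],[0,0,0,0,0,0.0467],[0,0,0,0,0,0.0467],[0,0,0,0,0,0.0467],[0,0,0,0,0,0.0467],[0,0,0,0,0,0.0467],[0,0,0,0,0,0.0467],[0,0,0,0,0,0]])

```text
clock: 2.8
position: [0.5252, -0.1959, 0.199]
tool_rot: [[0.058, 0.998, -0.001], [0.998, -0.058, 0.0], [0.0, -0.001, -1.0]]
force: [-0.2, 0.1, 0.7]
finger_gap: 0.0397
grip_force: 0.0
```

```bash
python3 - <<'E'
from h import *
f,T=wrist();s=r.read_state();print(s['clock'],s['position'],s['tool_rot'],s['joint_positions'],f['T_tool_cam'])
cv2.imwrite('pics/w1.png',f['img'][:,:,::-1]);np.save('T1',T)
E
```

```text
2.85 [ 0.52515418 -0.1958601   0.19899278] [[ 5.54922439e-02  9.98458950e-01 -5.80091474e-04]
 [ 9.98459092e-01 -5.54920990e-02  2.63100020e-04]
 [ 2.30504077e-04 -5.93797616e-04 -9.99999797e-01]] [-2.73074884e+01  7.80252112e+00  7.41457422e+00  8.96485016e+01
 -1.85332520e-03  6.58736138e+01] [[ 5.54675545e-04 -9.55211675e-01 -2.95922875e-01  7.50141680e-02]
 [ 9.99999806e-01  6.13919079e-04 -1.07282124e-04 -4.59972165e-04]
 [ 2.84149836e-04 -2.95922758e-01  9.55211830e-01 -1.41844651e-01]
 [ 0.00000000e+00  0.00000000e+00  0.00000000e+00  1.00000000e+00]]
```

View pics/w1.png

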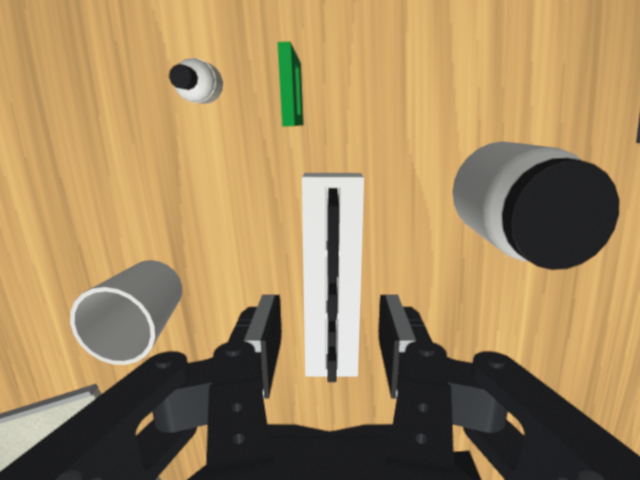

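Wrist view: the window plate runs from about (333,188) to (333,283) in the rack. The fingers sit to either side of the rack and the green plate is at (290,85). I'll measure the plate's line from the mask.

```bash
python3 - <<'E'
from h import *
f=grab_frame('wrist');T=np.load('T1.npy');im=f['img'].max(2)
for v in (190,195,205,220,240,260,275,280,285,290,295,300,320,340):
    row=im[v,306:358];x=np.where(row<90)[0]+306
    print(v,x.min(),x.max(),onz(f,(x.min(),v),.095,T)[:2].round(4),onz(f,(x.max()+1,v),.095,T)[:2].round(4), row[::6] if v in(220,280) else '')
print([onz(f,p,.03,T).round(4) for p in((303,178),(363,178),(357,376),(305,376))])
E
```

```text
190 329 336 [ 0.5261 -0.1633] [ 0.5312 -0.1636] 
195 329 337 [ 0.5259 -0.1665] [ 0.5317 -0.1669] 
205 328 338 [ 0.5249 -0.1731] [ 0.532  -0.1735] 
220 328 338 [ 0.5243 -0.1831] [ 0.5315 -0.1835] [231 231 231 222  39  38 231 230 231]
240 328 337 [ 0.5235 -0.1969] [ 0.5302 -0.1973] 
260 328 337 [ 0.5226 -0.2111] [ 0.5294 -0.2115] 
275 328 337 [ 0.522  -0.2221] [ 0.5289 -0.2225] 
280 328 335 [ 0.5218 -0.2258] [ 0.5273 -0.2261] [232 232 232 218  45  92 232 232 232]
285 328 335 [ 0.5216 -0.2295] [ 0.5271 -0.2299] 
290 328 336 [ 0.5213 -0.2333] [ 0.5276 -0.2337] 
295 328 336 [ 0.5211 -0.2372] [ 0.5274 -0.2375] 
300 328 336 [ 0.5209 -0.241 ] [ 0.5272 -0.2414] 
320 328 334 [ 0.52   -0.2568] [ 0.525  -0.2571] 
340 328 334 [ 0.519  -0.2733] [ 0.5241 -0.2736] 
[array([ 0.5049, -0.1635,  0.03  ]), array([ 0.5533, -0.1663,  0.03  ]), array([ 0.5417, -0.3549,  0.03  ]), array([ 0.4919, -0.352 ,  0.03  ])]
```

Request:
drive_tool(commands=[[-0.005,0.003,0.06,0,0,0.001],[0,0,0.08,0,0,0],[0,0,0.07,0,0,0],[0,0,0.05,0,0,0],[0,0,0.022,0,0,0],[0,0,0,0,0,0],[0,0,0,0,0,0]])

```text
clock: 3.6
position: [0.5275, -0.1989, 0.0596]
tool_rot: [[0.061, 0.998, 0.002], [0.998, -0.061, -0.001], [-0.001, 0.002, -1.0]]
force: [0.4, -0.7, 0.4]
finger_gap: 0.0403
grip_force: 0.0
```

Request:
drive_tool(commands=[[0,0,0,0,0,0],[0,0,0,0,0,0],[0,0,0,0,0,0],[0,0,0,0,0,0],[0,0,0,0,0,0],[0,0,0,0,0,0],[0,0,0,0,0,0]], grip=0, newtons=35)

```text
clock: 4.3
position: [0.5278, -0.1992, 0.0603]
tool_rot: [[0.061, 0.998, 0.003], [0.998, -0.061, -0.002], [-0.002, 0.003, -1.0]]
force: [0.2, -0.2, 5.8]
finger_gap: 0.0076
grip_force: 36.8
```

Request:
drive_tool(commands=[[0,0,-0.01,0,0,0],[0,0,-0.03,0,0,0],[0,0,-0.05,0,0,0],[0,0,-0.06,0,0,0],[0,0,-0.06,0,0,0],[0,0,-0.05,0,0,0],[0,0,-0.02,0,0,0],[0,0,0,0,0,0],[0,0,0,0,0,0]])

```text
clock: 5.2
position: [0.5262, -0.1983, 0.1973]
tool_rot: [[0.062, 0.998, -0.001], [0.998, -0.062, 0.001], [0.001, -0.001, -1.0]]
force: [-0.4, -0.4, -1.5]
finger_gap: 0.0075
grip_force: 35.9
```

```bash
python3 - <<'E'
from h import *
s=r.read_state();R=np.array(s['tool_rot']);p=np.array(s['position']);print(s['clock'],p,R,s['force'],s['finger_gap'])
for t in ((.585,.06,.2),(.6277,.0998,.2)): print(R.T@(np.array(t)-p)/.5)
E
```

```text
5.2 [ 0.52624573 -0.19830916  0.19730741] [[ 6.15014657e-02  9.98105954e-01 -1.44031829e-03]
 [ 9.98106813e-01 -6.15005240e-02  6.89217301e-04]
 [ 5.99331562e-04 -1.47997937e-03 -9.99998725e-01]] [-0.39258969 -0.40938538 -1.54453009] 0.007496576250414069
[ 0.52287045  0.0855057  -0.00519835]
[ 0.60757197  0.16584851 -0.0052665 ]
```

Request:
drive_tool(commands=[[0.05,0.016,0,0,0,0.004],[0.08,0.028,0,0,0,0],[0.09,0.03,0,0,0,0],[0.09,0.03,0,0,0,0],[0.09,0.03,0,0,0,0],[0.06,0.02,0,0,0,0],[0.04,0.012,0,0,0,0],[0,0,0,0,0,0],[0,0,0,0,0,0]])

```text
clock: 6.1
position: [0.6265, 0.045, 0.1959]
tool_rot: [[0.073, 0.997, -0.004], [0.997, -0.073, -0.001], [-0.001, -0.004, -1.0]]
force: [-0.2, 0.3, -1.4]
finger_gap: 0.0074
grip_force: 35.9
```

```bash
python3 - <<'E'
from h import *
f,T=wrist();s=r.read_state();print(s['clock'],s['position'],s['tool_rot'],s['finger_gap'])
cv2.imwrite('pics/w2.png',f['img'][:,:,::-1]);np.save('T2',T)
E
```

```text
6.15 [0.62660509 0.04432291 0.19645375] [[ 7.41871606e-02  9.97238180e-01 -3.50399874e-03]
 [ 9.97244041e-01 -7.41893817e-02 -5.08023531e-04]
 [-7.66579962e-04 -3.45665304e-03 -9.99993732e-01]] 0.007523373053787582
```

View pics/w2.png

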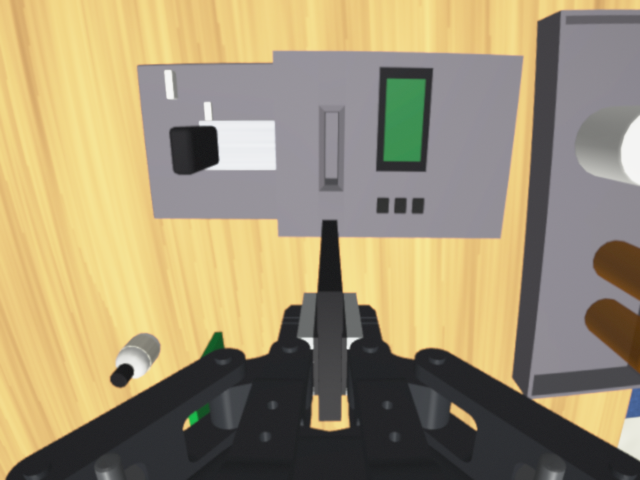

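Wrist view shows the slot (chamfer outline) at (319..345, 106..190). The held plate's far lower edge is at (330,220). The mark is at (170,84), the pointer at (208,111) and the handle at (193,148).

```bash
python3 - <<'E'
from h import *
f=grab_frame('wrist');T=np.load('T2.npy');im=f['img'];g=cv2.cvtColor(im,cv2.COLOR_RGB2GRAY)
P=np.array(r.read_state()['position']);R=np.array(r.read_state()['tool_rot'])
for v in(120,148,175): print(v,g[v,312:352])
print(g[98:118:1,332],g[180:198,332])
print('plate row222',g[222,314:348],g[214:226,330])
E
```

```text
120 [151 151 151 151 150 145 133 123 120 119 120 114 112 136 147 148 148 148
 148 148 148 149 148 148 141 118 110 116 119 118 120 124 139 148 150 151
 150 150 150 151]
148 [150 150 150 150 150 145 133 122 120 120 119 115 111 136 146 148 148 148
 148 148 148 147 148 147 139 112 114 118 119 119 121 131 145 148 150 150
 150 150 150 150]
175 [150 150 151 151 150 145 133 122 120 120 119 114 110 133 144 145 145 145
 145 146 145 145 145 144 135 109 113 119 120 119 124 138 148 150 150 150
 150 150 150 150]
[149 149 149 148 149 146 142 139 139 139 139 133 124 131 143 148 149 148
 148 148] [ 76  76  77  85  95 100 100 101 103 115 133 145 147 148 148 148 148 147]
plate row222 [150 150 151 150 149 149 146 128  80  37  27  28  28  28  26  28  28  28
  27  26  27  29  53 100 137 149 149 149 149 149 150 150 149 149] [149 149 150 149 143 116  70  35  28  29  27  27]
```

```bash
python3 - <<'E'
from h import *
f=grab_frame('wrist');T=np.load('T2.npy');im=f['img'];g=cv2.cvtColor(im,cv2.COLOR_RGB2GRAY)
s=r.read_state();P=np.array(s['position']);R=np.array(s['tool_rot'])
E=[onz(f,p,.06,T) for p in((318.1,120),(344,120),(318.1,175),(342.8,175),(331.5,103.5),(331.5,189.8))]
print('slot edges',np.round(E,4)); c=(E[4]+E[5])/2; cx=(E[0]+E[1]+E[2]+E[3])/4; print('mid',c,cx,'tcp',P)
print('lin yaw',np.degrees(np.arctan2(-(E[0]-E[2])[0],(E[0]-E[2])[1])),np.degrees(np.arctan2(-(E[1]-E[3])[0],(E[1]-E[3])[1])))
zb=P[2]-.055
for p in((322.2,222),(337,222),(330,219.5)):
    q=onz(f,p,zb,T);print('plate bottom edge',q,'rel tool',R.T@(q-P))
hsv=cv2.cvtColor(im,cv2.COLOR_RGB2HSV)
w=(g>205).astype(np.uint8);w[:,272:]=0;w[:60]=0;w[220:]=0;w[:,:145]=0
n,l,st,ce=cv2.connectedComponentsWithStats(w)
ex=R[:,1]; 
for i in range(1,n):
    if st[i][4]>20: print(st[i],ce[i],[onz(f,ce[i],z,T).round(4) for z in(.014,.018)])
E
```

```text
slot edges [[0.623  0.1215 0.06  ]
 [0.6409 0.1202 0.06  ]
 [0.6199 0.0834 0.06  ]
 [0.6377 0.0822 0.06  ]
 [0.6331 0.1317 0.06  ]
 [0.6288 0.072  0.06  ]]
mid [0.63092624 0.1018767  0.06      ] [0.63038469 0.10181167 0.06      ] tcp [0.62697976 0.04365721 0.19744845]
lin yaw -4.602725782257823 -4.881636010578051
plate bottom edge [0.62372817 0.06964576 0.14244845] rel tool [ 0.02569319 -0.00511027  0.05499748]
plate bottom edge [0.63146188 0.06909367 0.14244845] rel tool [0.02572639 0.00264304 0.05498427]
plate bottom edge [0.62790165 0.07070056 0.14244845] rel tool [ 0.02705998 -0.00102832  0.05498993]
[145  60  35   3  70] [159.6  60.6] [array([0.4999, 0.1777, 0.014 ]), array([0.5016, 0.1769, 0.018 ])]
[164  69   9  29 205] [167.86829268  83.08780488] [array([0.5037, 0.1602, 0.014 ]), array([0.5053, 0.1597, 0.018 ])]
[ 198  101   74   68 2886] [241.44698545 141.21829522] [array([0.5572, 0.1098, 0.014 ]), array([0.5581, 0.1099, 0.018 ])]
[145 208   3  12  21] [145.57142857 215.        ] [array([0.4636, 0.0542, 0.014 ]), array([0.4657, 0.055 , 0.018 ])]
[162 218  44   2  81] [183.86419753 218.54320988] [array([0.4974, 0.0485, 0.014 ]), array([0.4991, 0.0493, 0.018 ])]
[208 218  15   2  26] [215.         218.57692308] [array([0.5251, 0.0464, 0.014 ]), array([0.5264, 0.0473, 0.018 ])]
[228 218  22   2  24] [237.75       218.91666667] [array([0.545 , 0.0446, 0.014 ]), array([0.5461, 0.0455, 0.018 ])]
```

Request:
drive_tool(commands=[[0.04,0.001,0,0,0,0.001],[0.05,0.001,0,0,0,0],[0.022,0,0.02,0,0,0],[0,0,0.05,0,0,0],[0,0,0.05,0,0,0],[0,0,0.024,0,0,0],[0,0,0,0,0,0],[0,0,0,0,0,0],[0,0,0,0,0,0]])

```text
clock: 7.15
position: [0.6339, 0.1002, 0.1281]
tool_rot: [[0.078, 0.997, 0.003], [0.997, -0.078, 0.0], [0.0, 0.003, -1.0]]
force: [-0.1, 0.6, -0.6]
finger_gap: 0.0073
grip_force: 35.9
```

```bash
python3 - <<'E'
from h import *
f,T=wrist();s=r.read_state();print(s['clock'],s['position'],s['tool_rot'],s['force'],s['finger_gap'])
np.save('T3',T);np.save('w3',f['img'])
a=cv2.resize(f['img'][60:460,180:480,::-1],None,fx=1.5,fy=1.5,interpolation=2);cv2.imwrite('pics/w3.png',a)
E
```

```text
7.2 [0.63409871 0.10033957 0.12836895] [[ 7.75310581e-02  9.96983924e-01  3.46280617e-03]
 [ 9.96989864e-01 -7.75319174e-02  1.14402204e-04]
 [ 3.82535160e-04  3.44351293e-03 -9.99993998e-01]] [ 0.5340328  -0.35658077 -0.091816  ] 0.007825770850094426
```

View pics/w3.png

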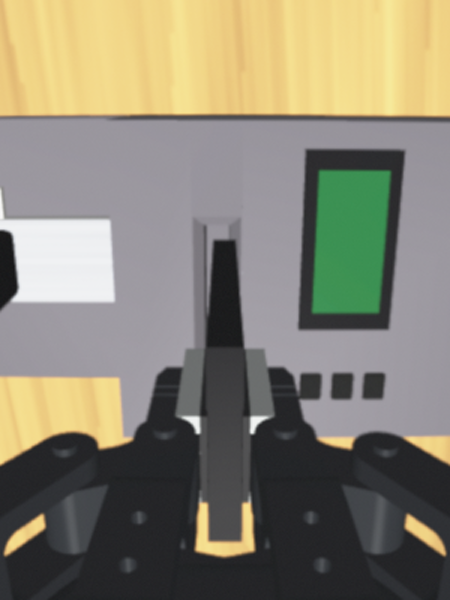

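The plate's lower end sits over the slot, slightly right of the slot centre (crop columns 213–236 against the slot's 193–241). I'll quantify that.

```bash
python3 - <<'E'
from h import *
f=grab_frame('wrist');T=np.load('T3.npy');im=np.load('w3.npy');g=cv2.cvtColor(im,cv2.COLOR_RGB2GRAY)
Ti=np.linalg.inv(np.block([[T]])@np.linalg.inv(np.array(f['T_tool_cam'])))
q=lambda p,z:(Ti@np.r_[onz(f,p,z,T),1])[:3].round(4)
s=r.read_state();print(s['position'],f['camera_matrix'][0])
zb=.1284-.055
for v in(208,212,216,222,230): print(v,g[v,304:348])
print(g[198:225,330])
print('slot top corners',q((180+193/1.5,60+218/1.5),.06),q((180+241/1.5,60+218/1.5),.06))
print('plate bottom corners',q((180+213.5/1.5,60+241/1.5),zb),q((180+236/1.5,60+241/1.5),zb))
E
```

```text
[0.63404536 0.10041216 0.12826167] [384.70312787   0.         329.57862842]
208 [156 155 156 151 138 126 123 124 127 131 135 138 139 141 142 142 142 142
 142 142 143 142 142 142 143 143 143 142 140 140 137 132 127 124 122 125
 136 150 155 156 156 156 156 156]
212 [156 157 155 151 139 127 123 122 122 121 120 106  86 103 139 150 151 152
 151 151 152 151 151 152 151 151 151 148 133 118 119 121 121 122 122 125
 136 150 155 156 156 156 156 156]
216 [156 156 156 152 139 127 123 122 122 122 121 113  91 102 139 151 151 151
 152 151 152 151 152 151 152 152 151 148 132 118 119 122 121 121 121 126
 137 149 155 156 157 156 156 156]
222 [156 157 157 154 140 127 123 122 122 122 122 113  91 103 139 150 146 122
  74  37  27  28  30  29  29  28  29  29  29  28  27  30  49  87 114 124
 137 151 156 157 157 157 157 157]
230 [158 157 157 154 144 129 123 122 123 121 121 114  91 103 140 151 140  94
  48  28  28  29  29  27  27  29  30  28  29  26  28  27  31  63 105 124
 140 153 157 158 157 157 158 157]
[150 150 151 150 150 149 146 143 142 142 143 145 148 150 151 151 152 151
 151 151 145 118  71  37  29  28  28]
slot top corners [ 0.0301 -0.0121  0.0681] [0.0301 0.0057 0.0682]
plate bottom corners [ 0.0248 -0.0043  0.0547] [0.0248 0.0036 0.0547]
```

Request:
drive_tool(commands=[[0,-0.0056,0,0,0,0],[0,0,0,0,0,0],[0,0,0.01,0,0,0],[0,0,0.01,0,0,0],[0,0,0.01,0,0,0],[0,0,0.01,0,0,0],[0,0,0,0,0,0],[0,0,0,0,0,0]])

```text
clock: 8.05
position: [0.6302, 0.1007, 0.1058]
tool_rot: [[0.077, 0.997, -0.0], [0.997, -0.077, -0.0], [-0.0, -0.0, -1.0]]
force: [0.7, -1.1, -2.6]
finger_gap: 0.0078
grip_force: 35.8
```

Request:
drive_tool(commands=[[0,0,0.01,0,0,0],[0,0,0.01,0,0,0],[0,0,0.01,0,0,0],[0,0,0.01,0,0,0],[0,0,0.01,0,0,0],[0,0,0,0,0,0],[0,0,0,0,0,0]])

```text
clock: 8.75
position: [0.6301, 0.1007, 0.0808]
tool_rot: [[0.077, 0.997, -0.0], [0.997, -0.077, -0.0], [-0.0, -0.0, -1.0]]
force: [1.4, 0.1, -1.8]
finger_gap: 0.0078
grip_force: 35.7
```

Request:
drive_tool(commands=[[0,0,0.006,0,0,0],[0,0,0.004,0,0,0],[0,0,0.004,0,0,0],[0,0,0,0,0,0],[0,0,0,0,0,0]])

```text
clock: 9.25
position: [0.6303, 0.1008, 0.0754]
tool_rot: [[0.077, 0.997, 0.001], [0.997, -0.077, 0.0], [0.0, 0.001, -1.0]]
force: [0.2, -1.2, 5.3]
finger_gap: 0.0077
grip_force: 36.8
```

Request:
drive_tool(commands=[[0,0,0.003,0,0,0],[0,0,0.003,0,0,0],[0,0,0,0,0,0],[0,0,0,0,0,0]])

```text
clock: 9.65
position: [0.6305, 0.1008, 0.0753]
tool_rot: [[0.077, 0.997, 0.002], [0.997, -0.077, -0.0], [0.0, 0.002, -1.0]]
force: [-4.4, -1.1, 14.5]
finger_gap: 0.0075
grip_force: 38.2
```

Request:
drive_tool(commands=[[0,0,-0.005,0,0,0],[0,0,0,0,0,0],[0,0,0,0,0,0],[0,0,0,0,0,0],[0,0,0,0,0,0]], grip=34)

```text
clock: 10.15
position: [0.6296, 0.1007, 0.0729]
tool_rot: [[0.077, 0.997, -0.002], [0.997, -0.077, -0.0], [-0.0, -0.002, -1.0]]
force: [-0.3, 0.7, 0.1]
finger_gap: 0.0338
grip_force: 0.0
```

Request:
drive_tool(commands=[[0,0,-0.02,0,0,0],[0,0,-0.05,0,0,0],[0,0,-0.07,0,0,0],[0,0,-0.07,0,0,0],[0,-0.06,0,0,0,0],[0,-0.08,0,0,0,0],[0,-0.06,0,0,0,0],[0,0,0,0,0,0],[0,0,0,0,0,0]])

```text
clock: 11.05
position: [0.5305, 0.1086, 0.1797]
tool_rot: [[0.077, 0.997, 0.002], [0.997, -0.077, 0.0], [0.0, 0.002, -1.0]]
force: [0.4, 0.6, 0.1]
finger_gap: 0.0341
grip_force: 0.0
```

```bash
python3 - <<'E'
from h import *
f,T=wrist();s=r.read_state();print(s['clock'],s['position'],s['tool_rot'],s['force'],s['finger_gap'])
np.save('T4',T);np.save('w4',f['img'])
g=grab_frame('side');o=np.zeros((600,800,3),np.uint8);o[:345,:460]=cv2.resize(f['img'][:,:,::-1],(460,345));
b=cv2.resize(g['img'][150:270,270:420,::-1],None,fx=2.2,fy=2.2,interpolation=2);o[:b.shape[0],465:465+b.shape[1]]=b;cv2.imwrite('pics/w4.png',o[:345])
E
```

```text
11.1 [0.53125585 0.10848241 0.17971532] [[ 7.71691620e-02  9.97015381e-01  2.29156269e-03]
 [ 9.97017986e-01 -7.71695024e-02  6.03941636e-05]
 [ 2.37052662e-04  2.28006865e-03 -9.99997373e-01]] [-1.1672209   1.23000076  0.03223183] 0.034007936057087754
```

View pics/w4.png

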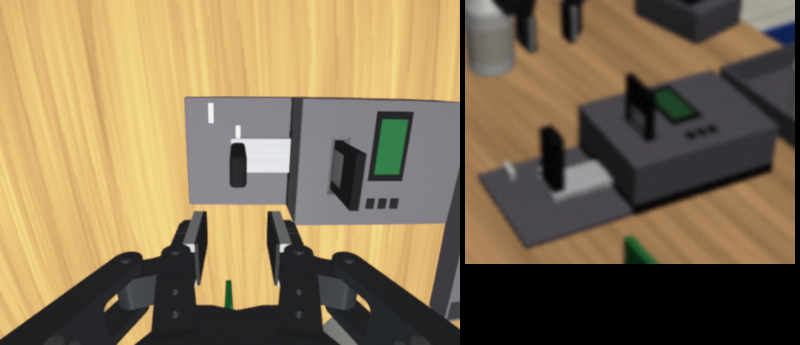

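The plate stands in the slot in both views (wrist crop (347,172), side crop (640,108)). The mark is at about (293,157) full-frame, the pointer at (331,182) and the handle top at (331,230).

```bash
python3 - <<'E'
from h import *
f=grab_frame('wrist');T=np.load('T4.npy');im=np.load('w4.npy');g=cv2.cvtColor(im,cv2.COLOR_RGB2GRAY)
Ti=np.linalg.inv(T@np.linalg.inv(np.array(f['T_tool_cam'])))
q=lambda p,z:(Ti@np.r_[onz(f,p,z,T),1])[:3].round(4)
print(r.read_state()['position'])
for v in(150,157,164): print(v,g[v,284:306])
for v in(176,180,184): print(v,g[v,322:342])
print(g[138:178,293]);
for v in(205,215,225,245): print(v,g[v,312:352])
w=(g>190).astype(np.uint8);w[:,345:]=0;w[:138]=0;w[190:]=0;w[:,:275]=0
n,l,st,ce=cv2.connectedComponentsWithStats(w)
for i in range(1,n):
    if st[i][4]>20: print(st[i],ce[i],q(ce[i],.014),q(ce[i],.018))
b=(g[185:275,300:360]<70).astype(np.uint8)
n,l,st,ce=cv2.connectedComponentsWithStats(b);print(st,ce)
E
```

```text
[0.53166504 0.10836436 0.17940415]
150 [137 137 137 138 148 190 232 241 242 242 242 240 225 172 138 136 137 138
 138 137 137 137]
157 [138 139 138 138 141 173 227 241 242 242 242 241 229 177 138 136 137 137
 138 137 137 137]
164 [139 138 138 138 138 165 224 240 242 242 242 242 232 183 141 137 138 138
 137 138 138 137]
176 [139 139 138 139 142 177 229 240 241 241 241 236 199 152 138 138 137 137
 137 137]
180 [138 138 139 139 142 179 231 241 242 242 242 238 201 152 138 137 138 138
 138 137]
184 [138 138 139 139 142 179 232 241 242 242 242 238 202 153 140 138 138 138
 137 137]
[137 138 137 137 158 217 239 242 242 242 242 242 242 242 242 242 242 242
 242 242 242 242 242 242 242 242 242 243 242 242 242 241 231 187 147 139
 138 138 138 138]
205 [138 138 138 139 139 138 138 134 113  71  33  23  25  26  25  27  26  27
  25  24  26  25  26  27  25  25  25  32  88 169 220 229 231 231 230 230
 231 231 231 231]
215 [139 139 140 140 139 139 135 114  69  34  26  28  25  27  26  26  25  27
  27  26  25  25  25  25  27  24  27  26  26  55 133 211 228 231 231 231
 231 231 231 231]
225 [139 139 140 140 140 139 128  88  48  37  38  40  42  41  41  41  43  42
  42  42  41  42  41  40  42  38  40  36  37  36  72 149 216 228 229 229
 229 229 229 229]
245 [139 139 139 140 140 139 129  90  50  37  36  39  43  45  45  44  45  45
  44  44  42  43  44  41  41  42  41  37  36  37  59 103 132 138 140 139
 140 140 139 140]
[289 143   8  28 201] [292.86567164 156.26865672] [ 0.0487 -0.0294  0.1657] [ 0.049  -0.029   0.1617]
[328 174   7  16 108] [330.9537037  181.76851852] [0.0285 0.0006 0.1657] [0.0291 0.0006 0.1617]
[[   0    0   60   90 4122]
 [  20   15   23   60 1278]] [[29.13561378 44.22076662]
 [30.67527387 45.40062598]]
```

Request:
drive_tool(commands=[[0,0,0.06,0,0,0],[0,0,0.08,0,0,0],[0,0,0.08,0,0,0],[0,0,0.04,0,0,0],[0,0,0.012,0,0,0],[0,0,0,0,0,0],[0,0,0,0,0,0]])

```text
clock: 11.9
position: [0.5322, 0.1085, 0.0445]
tool_rot: [[0.077, 0.997, 0.003], [0.997, -0.077, 0.0], [0.0, 0.003, -1.0]]
force: [0.1, -0.6, 0.5]
finger_gap: 0.0343
grip_force: 0.0
```

Request:
drive_tool(commands=[[0,0,0,0,0,0],[0,0,0,0,0,0],[0,0,0,0,0,0],[0,0,0,0,0,0],[0,0,0,0,0,0],[0,0,0,0,0,0]], grip=0, newtons=50)

```text
clock: 12.5
position: [0.5315, 0.1087, 0.0452]
tool_rot: [[0.077, 0.997, 0.003], [0.997, -0.077, 0.0], [0.001, 0.003, -1.0]]
force: [-2.9, 0.6, 5.9]
finger_gap: 0.0151
grip_force: 50.2
```

Gripped (about 15–16 mm). Now I'll pull 30 mm.

Request:
drive_tool(commands=[[0,-0.01,0,0,0,0],[0,-0.01,0,0,0,0],[0,-0.01,0,0,0,0],[0,-0.01,0,0,0,0],[0,-0.01,0,0,0,0],[0,-0.01,0,0,0,0],[0,0,0,0,0,0],[0,0,0,0,0,0],[0,0,0,0,0,0],[0,0,0,0,0,0]])

```text
clock: 13.5
position: [0.5037, 0.1109, 0.0452]
tool_rot: [[0.078, 0.997, 0.008], [0.997, -0.078, 0.0], [0.001, 0.007, -1.0]]
force: [5.1, -0.6, 5.0]
finger_gap: 0.0156
grip_force: 49.8
```

```bash
cat > look.py <<'E'
import sys
from h import *
f,T=wrist();s=r.read_state();print(s['clock'],s['position'],s['force'],s['finger_gap'],s['grip_force'],np.round(s['tool_rot'],4).tolist())
n=sys.argv[1];np.save('T'+n,T);np.save('w'+n,f['img'])
cv2.imwrite(f'pics/w{n}.png',f['img'][:,:,::-1])
E
python3 look.py 5
```

```text
13.55 [0.50368783 0.11088722 0.04521594] [5.94825366 0.634094   5.14717442] 0.015656920067096063 49.84687328338623 [[0.0775, 0.997, 0.0076], [0.997, -0.0775, 0.0003], [0.0009, 0.0075, -1.0]]
```

View pics/w5.png

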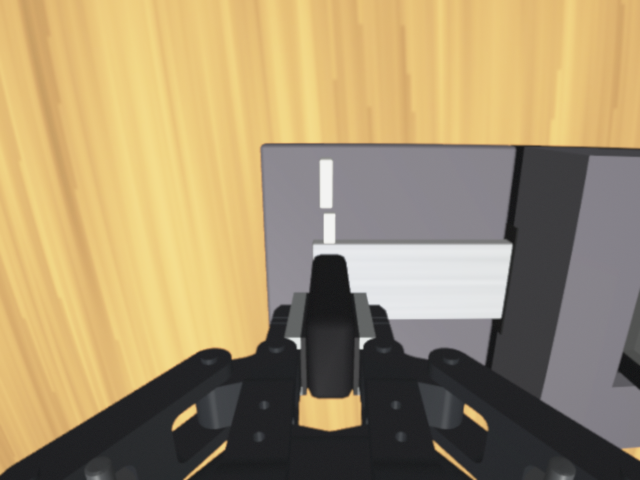

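The pointer at (329,228) stands about 3 px right of the mark at (326,184), so it needs a little more pull. I'll compute how much.

```bash
cat > meas.py <<'E'
import sys
from h import *
n=sys.argv[1];f=grab_frame('wrist');T=np.load(f'T{n}.npy');im=np.load(f'w{n}.npy');g=cv2.cvtColor(im,cv2.COLOR_RGB2GRAY).astype(float)
Ti=np.linalg.inv(T@np.linalg.inv(np.array(f['T_tool_cam'])))
q=lambda p,z:(Ti@np.r_[onz(f,p,z,T),1])[:3]
def edges(v):
    x=np.arange(308,348);y=g[v,308:348];k=np.where(y>185)[0]
    a,b=k.min(),k.max()
    return x[a]-(y[a]-185)/(y[a]-y[a-1])+.0, x[b]+(y[b]-185)/(y[b]-y[b+1])
for nm,vs,z in(('mark',(166,175,184,193,202),.018),('pointer',(218,224,230,236),.014)):
    E=[np.array(edges(v)) for v in vs];print(nm,[(e.round(1)).tolist() for e in E])
    print([[round(1000*q((c,v),z)[1],2) for c in e] for e,v in zip(E,vs)],'mid mm',np.mean([[1000*q((c,v),z)[1] for c in e] for e,v in zip(E,vs)]))
E
python3 meas.py 5
```

```text
mark [[319.2, 332.4], [319.2, 332.3], [319.3, 332.2], [319.3, 332.2], [319.3, 332.0]]
[[np.float64(-5.02), np.float64(0.73)], [np.float64(-5.02), np.float64(0.69)], [np.float64(-5.04), np.float64(0.68)], [np.float64(-5.04), np.float64(0.67)], [np.float64(-5.06), np.float64(0.61)]] mid mm -2.1800021716243068
pointer [[323.1, 334.8], [323.1, 334.9], [323.1, 334.8], [323.1, 334.9]]
[[np.float64(-3.48), np.float64(1.95)], [np.float64(-3.5), np.float64(1.98)], [np.float64(-3.51), np.float64(1.98)], [np.float64(-3.53), np.float64(2.0)]] mid mm -0.7644111767484557
```

Request:
drive_tool(commands=[[0,-0.003,0,0,0,0],[0,0,0,0,0,0],[0,0,0,0,0,0],[0,0,0,0,0,0],[0,0,0,0,0,0],[0,0,0,0,0,0]])

```text
clock: 14.2
position: [0.5023, 0.111, 0.0452]
tool_rot: [[0.078, 0.997, 0.008], [0.997, -0.078, 0.0], [0.001, 0.008, -1.0]]
force: [5.9, -0.0, 5.8]
finger_gap: 0.0157
grip_force: 49.9
```

```bash
python3 look.py 6; python3 meas.py 6
```

```text
14.25 [0.50230303 0.11100304 0.04521463] [5.57576807 0.18966668 4.8743447 ] 0.015812511416159285 49.947211146354675 [[0.0775, 0.997, 0.0078], [0.997, -0.0775, 0.0003], [0.0009, 0.0077, -1.0]]
mark [[322.3, 335.6], [322.4, 335.5], [322.4, 335.4], [322.4, 335.2], [322.3, 335.2]]
[[np.float64(-3.65), np.float64(2.11)], [np.float64(-3.66), np.float64(2.09)], [np.float64(-3.67), np.float64(2.08)], [np.float64(-3.68), np.float64(2.02)], [np.float64(-3.72), np.float64(2.01)]] mid mm -0.80517004806826
pointer [[323.1, 334.8], [323.1, 334.8], [323.1, 334.8], [323.1, 334.8]]
[[np.float64(-3.48), np.float64(1.95)], [np.float64(-3.5), np.float64(1.96)], [np.float64(-3.52), np.float64(1.98)], [np.float64(-3.53), np.float64(2.0)]] mid mm -0.7673959293070659
```

Aligned to within 0.1 mm. One last look at the scene before handing in.

```bash
python3 - <<'E'
from h import *
g=grab_frame('side');cv2.imwrite('pics/end.png',cv2.resize(g['img'][120:420,200:540,::-1],None,fx=2,fy=2))
E
```

```text
(no output)
```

View pics/end.png

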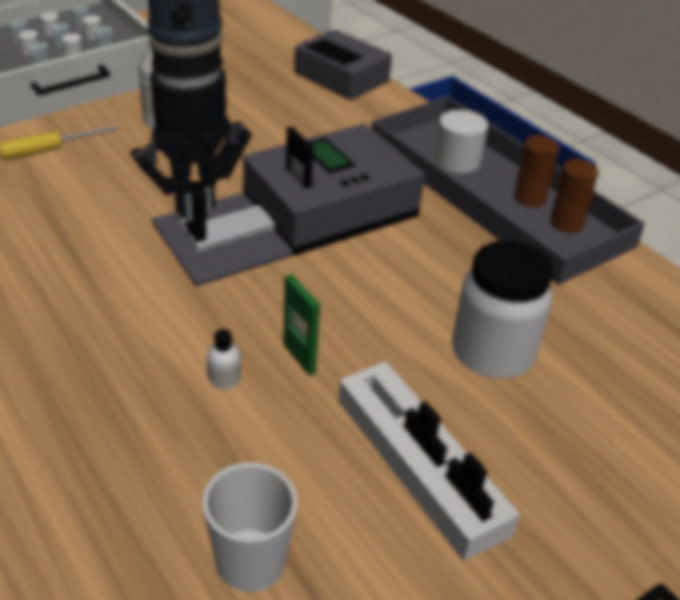

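The plate is home in the slot at (299,157), the handle is held pulled out at (197,215), and everything else stands where it was.

```bash
python3 -c "
from station import r
print(r.finish_job())"
```

```text
the job is handed in; nothing more can be done
None
```

The window plate is fully home in the meter's slot and released, the shutter handle is held with its pointer within 0.1 mm of the mark, and the job was handed in at about 14 s on the robot's clock.

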